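# Free the jammed roller feed and seat the brass roller

## Task

Two rollers have jammed side by side at the narrow opening of the feed lane. Nudge the steel one straight back until the blue pusher behind it is fully back on its rear stop, then slide the brass roller through the opening and on until it touches the tip of the measuring head; hold it lightly but definitely against the tip for about half a second, and let go, leaving it there. Feel your way: press neither the pusher nor the tip hard (10 newtons is plenty, 18 is too much), do not lift or tip the rollers, and leave the copper master, the mouse, the brush and the cup alone.

Things in the scene. Friction and masses are not known exactly. Their poses are not given: they have to be found in the camera images.
- lane: Fixed dark base plate, 310 x 200 mm, 8 mm thick, with aluminium rails 12 mm high (tops 20 mm above the table; lower than the rollers, so fingers may pass over them). Origin: on the table in the middle of the narrow opening. +x points from the opening back into the wide part, away from the robot give or take the yaw; -x along the narrow lane to the measuring head.
- pusher: Blue upright pusher plate behind the rollers: 84 mm wide, 10 mm thick, top 39 mm above the table. Origin: on the base plate under the middle of its front face, axes as the lane's. It slides along lane x, from x = 46.5 mm to a firm rear stop where its front face is at x = 91.5 mm. It takes about 4 N to move, the polished roller on its own under 1.5 N; it stays where it is left.
- brass_roller_mid (a point): Centre of the brass roller: upright, 40 mm diameter, 40 mm high, 0.2 kg give or take, yellow with a dark bore mark on top. It stands loose on the lane's base plate (centre 28 mm above the table), at the start at about lane x = 26 mm, y = +21 or -21 mm, beside the steel one.
- steel_roller_mid (a point): Centre of the steel roller, grey, of the same size and weight as the brass one; at the start at about lane x = 26 mm on the other side of the centre line, 2 mm from the brass one, the pusher close behind it.
- brass_roller: The brass roller; origin at the centre of its underside, z up.
- steel_roller: The steel roller; origin at the centre of its underside, z up.
- head: White measuring head with a red stripe at the end of the narrow lane, 60 x 64 mm, top 48 mm above the table. Origin: on the base plate under its front face (lane x = -110 mm), axes as the lane's. A rigid steel spindle, 13 mm thick, 28 mm above the table, stands out of the face to +x on the centre line; its flat tip is set anew each time, 10 to 26 mm out: find it by feel.
- master: Copper master cylinder, 24 mm diameter, 25 mm high, loose on the base plate beside the wide part; leave it alone. Origin at its underside.
- mouse: Grey computer mouse on the table, 100 x 60 x 30 mm; leave it alone.
- brush: Brush lying on the table; leave it alone.
- cup: White cup, 70 mm across and high, on the table; leave it alone.
- opening (a point): Middle of the narrow opening, on the base plate (8 mm up), axes as the lane's. Narrow lane: 48 mm between rails 10 mm thick, from x = -105 to 0 mm, centred on y = 0. From x = 0 to 20 mm the rails flare at 45 degrees to the wide part, 88 mm across, rails 8 mm thick, which ends at x = 122 mm.
Things that resemble listed ones, but are neither listed nor needed, are in the scene too. Several things have the shape of the steel_roller; the one meant has the colours described above.

How it is judged (in metres and radians):
On the way, in this order (a step that is already met when the one before it is completed fails the run):
1. the steel roller nudged back until the pusher is on its rear stop (within 2 mm), the brass one not yet through the opening (x of pusher in the frame of lane above 0.0895 m and x of steel_roller_mid in the frame of lane above 0.065 m and x of brass_roller_mid in the frame of lane above -0.015 m), for 0.1 s.
2. the brass roller, in the narrow lane, pressed on the head's spindle tip with more than 2.5 N for 0.25 s (contact force between brass_roller and head above 2.5 N and x of brass_roller_mid in the frame of lane below -0.05 m), for 0.25 s.
At the end, for the whole second after the job is handed in: The brass roller stands upright, at rest and released in the narrow lane at the measuring head (its centre beyond lane x = -55 mm and within 8 mm of the centre line); the steel roller stands upright in the wide part, its centre beyond lane x = 60 mm, and the pusher is within 3 mm of its rear stop (x of brass_roller_mid in the frame of lane below -0.055 m and y of brass_roller_mid in the frame of lane between -0.008 and 0.008 m and angle between each of brass_roller, steel_roller's own z axis and vertical below 0.1 rad and linear speed of brass_roller below 0.01 m/s and x of steel_roller_mid in the frame of lane above 0.06 m and x of pusher in the frame of lane above 0.0885 m); the robot touches nothing.
It fails at once if the steel roller pressed on the pusher with 20 N or more (contact force between steel_roller and pusher above 20 N).
It fails at once if the brass roller pressed on the measuring head with 18 N or more (contact force between brass_roller and head above 18 N).
It fails at once if a roller lifted more than 10 mm (height (world z) of any of brass_roller_mid, steel_roller_mid above 0.038 m).
It fails at once if a roller tipped (angle between any of brass_roller, steel_roller's own z axis and vertical above 0.35 rad).
It fails at once if a bystander moved more than 15 mm (distance of any of master, mouse, brush, cup from where it was at the start of the episode above 0.015 m).
It also fails if it takes over 64 s, if anything falls off the work surface, if the arm or the gripper's body presses on something with over 40 N, if the wrist force passes 120 N, or if a joint passes its speed limit or range.

## Robot

A 7-joint arm with a two-finger parallel gripper is mounted at the origin on the work surface. World frame = base frame: x ahead of the robot, y to its left, z up, the work surface at z = 0. Lengths are in mm, angles in rad, forces in N, time in s.
With the tool pointing down it reaches from about 400 to 875 mm from the base axis. Payload 4.4 kg.
Tool frame: the origin (TCP) lies at the very end of the fingers, on their centre line; the grasp point (between the pads) lies 19 mm behind it; z points along the fingers, y is the direction in which the jaws open and shut (so a half turn about z gives the same grasp; the last joint's range is limited). The gripper opens to 85 mm and grips with 20 to 120 N. Pads are 22 mm wide; open, the fingers measure 114 mm over their backs; the gripper's body (76 mm by 85 mm) begins 54 mm behind the grasp point. The pads swing forward as they close: fully open they stand 13 mm farther back than shut.
Start: joints at [-1.2, 0.628, 0.038, 1.517, -0.027, 0.996, -0.02], TCP at [274.956, 588.996, 231.313] pointing down, gripper open.
Joint ranges: [-3.06, 3.06], [-0.37, 2.12], [-1.25, 1.32], [0.18, 2.47], [-1.1, 4.24], [0.23, 1.98], [-2.94, 2.94]. Speed limits (rad/s): [2.57, 2.57, 3.14, 3.14, 3.14, 3.14, 3.14].

## Interface

Orientations are given as [roll, pitch, yaw] about the fixed x, y, z axes, in that order (R = Rz(yaw) Ry(pitch) Rx(roll)).
In Python, from cell import read_state, get_image, calibration, finish_job gives the robot as it stands. The module is installed in compiled form; this text tells all that it offers.
- The arm moves only by the tool apply_moves, never from a script. Its argument "increments" is a list of rows, each an object of numbers: "tx", "ty", "tz": the shift along the world's x, y, z in m; "rx", "ry", "rz": the turn, a rotation vector about the world's x, y, z in units of 5 degrees (1.0 is 5 degrees); "claw": the finger opening in m, from 0 to 0.0854. In form: [{"tx": .., "ty": .., "tz": .., "rx": .., "ry": .., "rz": .., "claw": ..}, ...]. A call has 1 to 12 rows; each row is the pose to reach, as a shift and turn from the pose commanded when the call began; what a row does not reach only later rows make up. A row lasts 1/10 s, in which the tool goes at most 50 mm and 8.59 degrees, less where a joint would pass 70% of its speed; a pose out of reach is approached as far as the arm can. A call with a gripper value outside its range is refused whole. The fingers move at their own pace and stop on an object; the grip force is fixed at half the most. Time passes only in rows, so rows that repeat a pose let the fingers close. It gives the time, the measured TCP pose, the force and the opening at its end, in the units of the state.
- read_state(): the state, without advancing time (a new reading comes with each control period).
- get_image(name): name is "scene" or "top" or "wrist"; returns the picture (400x640x3 uint8, red, green, blue); there is no depth.
- calibration(name): a dict with "camera_matrix" (3x3 intrinsics, pixels), "origin" and "attitude" of the camera in the world. Camera axes: x right, y up, looking along -z (the intrinsics and any distortion apply to the point x, -y, -z); pixel columns grow to the right and rows downward; lengths in mm; the calibration is good to about 2 mm. A picture is of the moment at which its call begins: read the wrist's pose just before it. calibration takes no time and is no camera call; for the wrist camera it gives the pose at the moment of the call.
- finish_job(): hands the job in, once; it reports no verdict.
The state is a dict: "clock": time; "qpos": joint angles; "qd": joint speeds; "tau": joint torques, N m; "eef_pos": TCP position; "tool_rot": TCP orientation; "force": force on the tool from outside, world axes, zero at the start; "torque": the same for the moment, N m; "width": finger opening in mm.
Only numpy, scipy, OpenCV 4.12 (cv2) and the standard library are available. Lean on these libraries where they do the work, as an engineer would, in place of code of your own. Each camera call takes 0.05 s, during which the arm holds its last target. There are 200 camera calls.

## Working session

There is one attempt and no reset: what is moved stays moved. The work goes in short steps, Python scripts to look and compute and a tool call to move; the robot and the scene stay as the last step left them, time stands still between calls to the robot, and variables do not carry over. Pictures are saved under pics/ and viewed, about 8 in all and at most 12, crops included, and the job is handed in when it is done.

Besides the shell and the picture viewer there is one more tool, called after "Emit:" by a JSON object that holds its "api" and its "payload". apply_moves: Moves the arm, as the interface text tells. Its arguments: {"type":"object","properties":{"increments":{"type":"array"}},"required":["increments"]}

```bash
mkdir -p pics; cat > h.py <<'E'
import numpy as np,cv2
from cell import *
def save(name,f,crop=None,s=1):
    im=np.asarray(get_image(name))[:,:,::-1]
    if crop: x0,y0,x1,y1=crop; im=im[y0:y1,x0:x1]
    im=cv2.resize(im,None,fx=s,fy=s,interpolation=cv2.INTER_CUBIC); cv2.imwrite('pics/'+f,im)
def ray(c,u,v,z):
    K=np.array(c['camera_matrix']);R=np.array(c['attitude'],float)
    if R.shape!=(3,3):
        from scipy.spatial.transform import Rotation as Ro
        R=Ro.from_euler('xyz',R).as_matrix()
    d=R@(np.diag([1,-1,-1])@np.linalg.inv(K)@np.array([u,v,1.]))
    o=np.array(c['origin']);return o+d*(z-o[2])/d[2]
E
python3 - <<'E'
from h import *
print(read_state());save('top','t1.png')
for n in('top','scene','wrist'):print(n,calibration(n))
E
```

```text
{'clock': 0.0, 'qpos': array([-1.19979091,  0.62933382,  0.03843972,  1.51840199, -0.02698972,
        0.99626127, -0.0200167 ]), 'qd': array([ 5.64024802e-05, -5.82085206e-04,  4.05597054e-04,  6.84628892e-04,
       -2.01618975e-04,  6.49092264e-04,  2.49667066e-05]), 'tau': array([-8.42921290e-04, -5.63390493e+01,  1.22594923e+00, -1.93448353e+01,
        1.10117916e-02,  1.05628849e-02, -8.98857735e-07]), 'eef_pos': array([274.68986933, 588.41042678, 230.38613937]), 'tool_rot': array([-3.13970647e+00,  3.21226705e-05,  2.70477720e+00]), 'force': array([-1.22601113,  0.26874358, -0.73564926]), 'torque': array([-0.04883238,  0.00073685, -0.00406506]), 'width': 85.50971871422368}
top {'camera_matrix': array([[362.41426176,   0.        , 320.39194617],
       [  0.        , 362.41426176, 198.24181292],
       [  0.        ,   0.        ,   1.        ]]), 'origin': array([447.15735236, -42.68549633, 909.33821106]), 'attitude': array([ 0.11106152, -0.00325172, -1.55041784])}
scene {'camera_matrix': array([[480.10564023,   0.        , 322.61813054],
       [  0.        , 480.10564023, 200.56956508],
       [  0.        ,   0.        ,   1.        ]]), 'origin': array([1102.95337904, -718.08399001,  803.11950485]), 'attitude': array([ 0.87419338, -0.00837475,  0.69946113])}
wrist {'camera_matrix': array([[343.54248535,   0.        , 314.74611689],
       [  0.        , 343.54248535, 197.67315037],
       [  0.        ,   0.        ,   1.        ]]), 'origin': array([210.16207881, 619.75198265, 372.73862456]), 'attitude': array([-2.85031660e-01,  1.08253717e-03,  1.13541552e+00])}
```

View pics/t1.png

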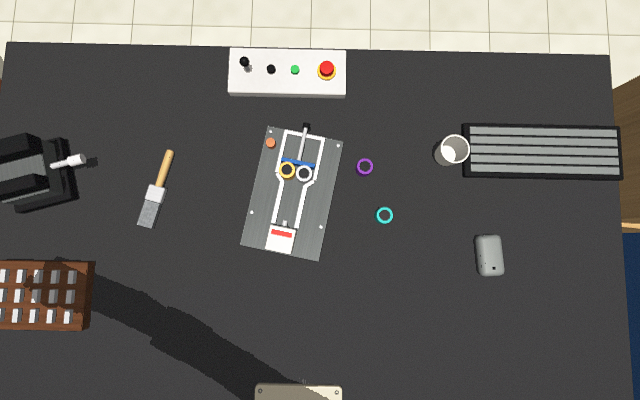

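The lane is centred at about (293,190), tilted slightly. The brass roller is at (287,170), the steel one at (304,174), and the head at (281,238). I'll enlarge that area.

```bash
python3 - <<'E'
from h import *
save('top','t2.png',(230,115,355,270),4)
c=calibration('top')
for n,u,v,z in [('brass',287,170,48),('steel',304,174,48),('head',281,238,48)]:print(n,ray(c,u,v,z))
E
```

```text
brass [610.09883735  38.38070194  48.        ]
steel [601.18181862  -2.85064498  48.        ]
head [446.86374728  47.55809467  48.        ]
```

View pics/t2.png

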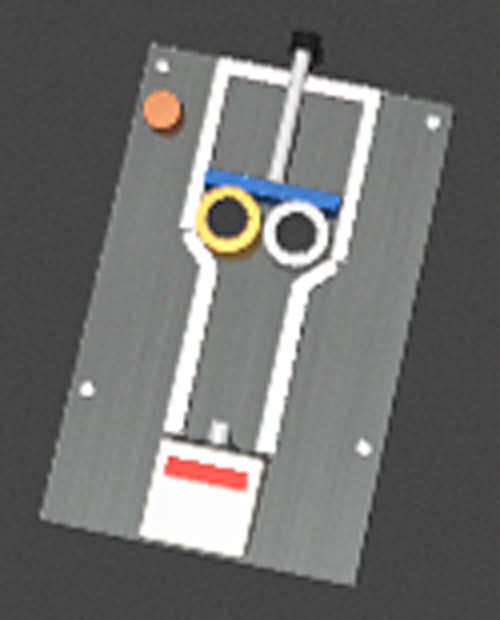

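```bash
python3 - <<'E'
from h import *
c=calibration('top')
def p(x,y,z): return ray(c,230+(x+.5)/4-.5,115+(y+.5)/4-.5,z)
P={n:p(*a)[:2] for n,a in dict(TL=(152,43,8),TR=(453,105,8),BL=(40,520,8),BR=(356,585,8),brass=(229,219,48),steel=(296,233,48),
 hBL=(141,538,48),hBR=(245,556,48),hTL=(160,437,48),hTR=(266,457,48),rLb=(174,432,20),rLt=(207,264,20),rRb=(266,452,20),rRt=(300,285,20),pL=(206,178,39),pR=(339,202,39),tip=(219,422,34)).items()}
for k,v in P.items():print(k,v.round(1))
yaw=lambda a,b:np.degrees(np.arctan2(*(P[b]-P[a])[::-1]))
for a,b in [('BL','TL'),('BR','TR'),('rLb','rLt'),('rRb','rRt'),('hBL','hTL'),('hBR','hTR')]:print(a,b,yaw(a,b))
for a,b in [('TR','TL'),('BR','BL'),('steel','brass'),('hTR','hTL'),('pR','pL')]:print(a,b,yaw(a,b)-90,np.linalg.norm(P[a]-P[b]))
E
```

```text
TL [732.5  95.2]
TR [695.9 -97.8]
BL [428.5 153.2]
BR [392.9 -42.4]
brass [611.6  38.7]
steel [603.9  -1.9]
hBL [420.1  84.6]
hBR [410.8  23.2]
hTL [479.6  75.6]
hTR [469.1  12.4]
rLb [483.9  71. ]
rLt [588.3  54.1]
rRb [472.8  14.3]
rRt [576.4  -3.9]
pL [638.5  54.4]
pR [625.3 -27.2]
tip [489.9  42.3]
BL TL -10.792889954115708
BR TR -10.372142227123012
rLb rLt -9.155483540667936
rRb rRt -9.960478145729107
hBL hTL -8.637816544035827
hBR hTR -10.435838589555576
TR TL -10.711381680174071 196.5058930643001
BR BL -10.320342485086144 198.77456937846136
steel brass -10.753128682095635 41.33214136301151
hTR hTL -9.466815687021708 64.0219228572742
pR pL -9.187240994744798 82.66478652101117
```

Emit:
{"api": "apply_moves", "payload": {"increments": [{"tx": 0.287, "ty": -0.583, "tz": -0.06, "rz": 2.96, "claw": 0.008}, {"tx": 0.287, "ty": -0.583, "tz": -0.06, "rz": 2.96, "claw": 0.008}, {"tx": 0.287, "ty": -0.583, "tz": -0.06, "rz": 2.96, "claw": 0.008}, {"tx": 0.287, "ty": -0.583, "tz": -0.06, "rz": 2.96, "claw": 0.008}, {"tx": 0.287, "ty": -0.583, "tz": -0.06, "rz": 2.96, "claw": 0.008}, {"tx": 0.287, "ty": -0.583, "tz": -0.06, "rz": 2.96, "claw": 0.008}, {"tx": 0.287, "ty": -0.583, "tz": -0.06, "rz": 2.96, "claw": 0.008}, {"tx": 0.287, "ty": -0.583, "tz": -0.06, "rz": 2.96, "claw": 0.008}, {"tx": 0.287, "ty": -0.583, "tz": -0.06, "rz": 2.96, "claw": 0.008}, {"tx": 0.287, "ty": -0.583, "tz": -0.06, "rz": 2.96, "claw": 0.008}, {"tx": 0.287, "ty": -0.583, "tz": -0.06, "rz": 2.96, "claw": 0.008}, {"tx": 0.287, "ty": -0.583, "tz": -0.06, "rz": 2.96, "claw": 0.008}]}}

```text
$.increments[0]: bad value
```

Emit:
{"api": "apply_moves", "payload": {"increments": [{"tz": 0}, {"tz": 0}, {"tz": 0}]}}

```text
$.increments[0]: bad value
```

Emit:
{"api": "apply_moves", "payload": {"increments": [{"tx": 0.05, "ty": -0.1, "tz": -0.01, "rx": 0, "ry": 0, "rz": 1.0, "claw": 0.008}]}}

```text
clock: 0.2
eef_pos: [291.8, 550.6, 226.3]
tool_rot: [3.137, -0.005, 2.804]
force: [0.4, -0.8, -0.3]
width: 73.4
```

Emit:
{"api": "apply_moves", "payload": {"increments": [{"tx": 0.265, "ty": -0.539, "tz": -0.056, "rx": 0, "ry": 0, "rz": 1.96, "claw": 0.008}, {"tx": 0.265, "ty": -0.539, "tz": -0.056, "rx": 0, "ry": 0, "rz": 1.96, "claw": 0.008}, {"tx": 0.265, "ty": -0.539, "tz": -0.056, "rx": 0, "ry": 0, "rz": 1.96, "claw": 0.008}, {"tx": 0.265, "ty": -0.539, "tz": -0.056, "rx": 0, "ry": 0, "rz": 1.96, "claw": 0.008}, {"tx": 0.265, "ty": -0.539, "tz": -0.056, "rx": 0, "ry": 0, "rz": 1.96, "claw": 0.008}, {"tx": 0.265, "ty": -0.539, "tz": -0.056, "rx": 0, "ry": 0, "rz": 1.96, "claw": 0.008}, {"tx": 0.265, "ty": -0.539, "tz": -0.056, "rx": 0, "ry": 0, "rz": 1.96, "claw": 0.008}, {"tx": 0.265, "ty": -0.539, "tz": -0.056, "rx": 0, "ry": 0, "rz": 1.96, "claw": 0.008}, {"tx": 0.265, "ty": -0.539, "tz": -0.056, "rx": 0, "ry": 0, "rz": 1.96, "claw": 0.008}, {"tx": 0.265, "ty": -0.539, "tz": -0.056, "rx": 0, "ry": 0, "rz": 1.96, "claw": 0.008}, {"tx": 0.265, "ty": -0.539, "tz": -0.056, "rx": 0, "ry": 0, "rz": 1.96, "claw": 0.008}, {"tx": 0.265, "ty": -0.539, "tz": -0.056, "rx": 0, "ry": 0, "rz": 1.96, "claw": 0.008}]}}

```text
clock: 1.4
eef_pos: [561.2, 6.4, 170.7]
tool_rot: [3.142, -0.001, 2.963]
force: [1.6, 0.7, -0.0]
width: 7.9
```

Emit:
{"api": "apply_moves", "payload": {"increments": [{"tx": 0, "ty": 0, "tz": 0, "rx": 0, "ry": 0, "rz": 0, "claw": 0.008}, {"tx": 0, "ty": 0, "tz": 0, "rx": 0, "ry": 0, "rz": 0, "claw": 0.008}]}}

```text
clock: 1.6
eef_pos: [560.6, 6.6, 170.5]
tool_rot: [-3.141, -0.001, 2.959]
force: [-1.0, 1.1, 0.5]
width: 7.8
```

```bash
python3 - <<'E'
from h import *
print(calibration('wrist'),read_state()['eef_pos']);save('wrist','w1.png')
E
```

```text
{'camera_matrix': array([[343.54248535,   0.        , 314.74611689],
       [  0.        , 343.54248535, 197.67315037],
       [  0.        ,   0.        ,   1.        ]]), 'origin': array([490.63922669,  20.37672978, 312.91911573]), 'attitude': array([-2.84012131e-01, -4.73918445e-04,  1.38994344e+00])} [560.6395291    6.57306933 170.50995154]
```

View pics/w1.png

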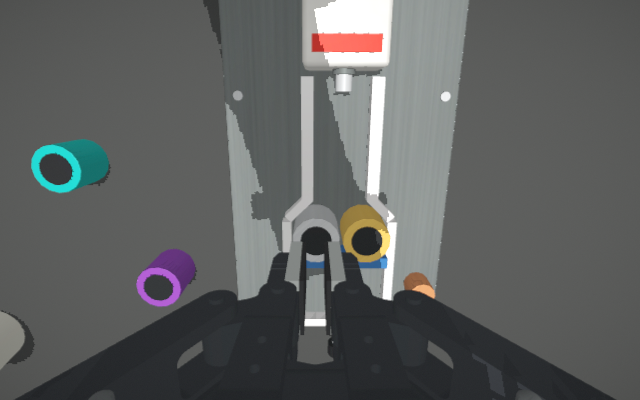

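```bash
python3 - <<'E'
from h import *
c=calibration('wrist')
O=np.array([582.5,24]);a=np.radians(-10.2);ex=np.array([np.cos(a),np.sin(a)]);ey=np.array([-ex[1],ex[0]])
for n,u,v,z in [('railmid100',341.8,100,20),('railmid185',340,185,20),('steel',317,240,48),('brass',367,241,48),('tip',343.5,93,28),('headface',347,69,48),('screwL',238,96,8),('screwR',446,97,8),('pusherfrontR',386,263,39)]:
    q=ray(c,u,v,z)[:2];print(n,q.round(1),((q-O)@ex).round(1),((q-O)@ey).round(1))
E
```

```text
railmid100 [496.2  43.9] -88.5 4.4
railmid185 [567.   31.2] -16.6 4.4
steel [602.9   4.1] 23.7 -16.0
brass [611.2  45. ] 24.6 25.8
tip [491.   45.5] -93.9 5.0
headface [474.9  48.9] -110.3 5.5
screwL [477.6 -41.6] -91.6 -83.2
screwR [509.7 132.7] -90.9 94.1
pusherfrontR [639.1  59.4] 49.4 44.9
```

Emit:
{"api": "apply_moves", "payload": {"increments": [{"tx": 0.001, "ty": 0.0015, "tz": -0.04, "rx": 0, "ry": 0, "rz": 0, "claw": 0.008}, {"tx": 0.001, "ty": 0.0015, "tz": -0.08, "rx": 0, "ry": 0, "rz": 0, "claw": 0.008}, {"tx": 0.001, "ty": 0.0015, "tz": -0.11, "rx": 0, "ry": 0, "rz": 0, "claw": 0.008}, {"tx": 0.001, "ty": 0.0015, "tz": -0.13, "rx": 0, "ry": 0, "rz": 0, "claw": 0.008}, {"tx": 0.001, "ty": 0.0015, "tz": -0.143, "rx": 0, "ry": 0, "rz": 0, "claw": 0.008}, {"tx": 0.001, "ty": 0.0015, "tz": -0.143, "rx": 0, "ry": 0, "rz": 0, "claw": 0.008}, {"tx": 0.001, "ty": 0.0015, "tz": -0.143, "rx": 0, "ry": 0, "rz": 0, "claw": 0.008}]}}

```text
clock: 2.35
eef_pos: [562.1, 10.8, 28.8]
tool_rot: [3.141, 0.001, 2.964]
force: [0.5, 0.1, -0.0]
width: 8.0
```

```bash
python3 - <<'E'
from h import *
print(calibration('wrist'));s=read_state();print(s['eef_pos'],s['force'],s['tool_rot']);save('wrist','w2.png',(220,130,420,330),3)
E
```

```text
{'camera_matrix': array([[343.54248535,   0.        , 314.74611689],
       [  0.        , 343.54248535, 197.67315037],
       [  0.        ,   0.        ,   1.        ]]), 'origin': array([491.80209731,  24.134055  , 171.07428612]), 'attitude': array([-0.28588574, -0.00146389,  1.39500028])}
[562.11670116  10.76634585  28.77954336] [ 0.45046235  0.07950586 -0.03817771] [3.14109377e+00 5.98467116e-04 2.96433754e+00]
```

View pics/w2.png

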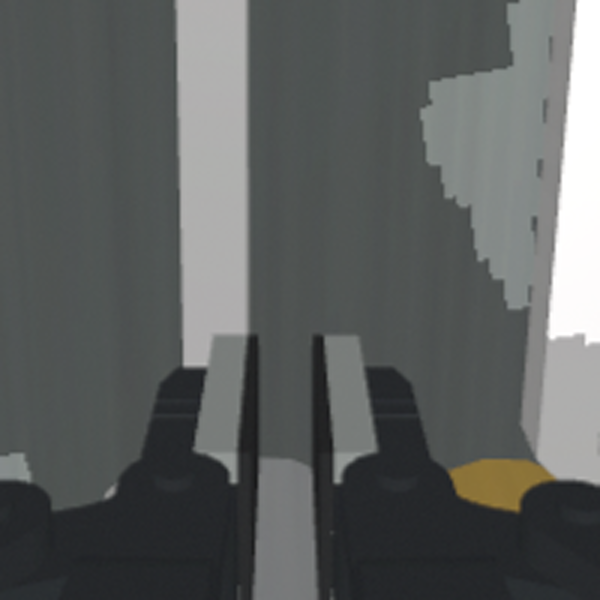

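Emit:
{"api": "apply_moves", "payload": {"increments": [{"tx": -0.0005, "ty": -0.0027, "tz": -0.003, "rx": 0, "ry": 0, "rz": 0, "claw": 0.008}, {"tx": 0.002, "ty": -0.0032, "tz": -0.003, "rx": 0, "ry": 0, "rz": 0, "claw": 0.008}, {"tx": 0.005, "ty": -0.0036, "tz": -0.003, "rx": 0, "ry": 0, "rz": 0, "claw": 0.008}, {"tx": 0.007, "ty": -0.004, "tz": -0.003, "rx": 0, "ry": 0, "rz": 0, "claw": 0.008}, {"tx": 0.009, "ty": -0.0044, "tz": -0.003, "rx": 0, "ry": 0, "rz": 0, "claw": 0.008}, {"tx": 0.011, "ty": -0.0047, "tz": -0.003, "rx": 0, "ry": 0, "rz": 0, "claw": 0.008}, {"tx": 0.013, "ty": -0.0051, "tz": -0.003, "rx": 0, "ry": 0, "rz": 0, "claw": 0.008}, {"tx": 0.015, "ty": -0.0054, "tz": -0.003, "rx": 0, "ry": 0, "rz": 0, "claw": 0.008}, {"tx": 0.017, "ty": -0.0058, "tz": -0.003, "rx": 0, "ry": 0, "rz": 0, "claw": 0.008}, {"tx": 0.019, "ty": -0.0062, "tz": -0.003, "rx": 0, "ry": 0, "rz": 0, "claw": 0.008}]}}

```text
clock: 3.4
eef_pos: [577.7, 4.0, 24.7]
tool_rot: [-3.141, -0.006, 2.964]
force: [-5.3, 1.5, 3.7]
width: 7.7
```

Emit:
{"api": "apply_moves", "payload": {"increments": [{"tx": 0.0015, "ty": -0.0003, "tz": 0, "rx": 0, "ry": 0, "rz": 0, "claw": 0.008}, {"tx": 0.003, "ty": -0.0005, "tz": 0, "rx": 0, "ry": 0, "rz": 0, "claw": 0.008}, {"tx": 0.0045, "ty": -0.0008, "tz": 0, "rx": 0, "ry": 0, "rz": 0, "claw": 0.008}, {"tx": 0.006, "ty": -0.0011, "tz": 0, "rx": 0, "ry": 0, "rz": 0, "claw": 0.008}, {"tx": 0.0075, "ty": -0.0014, "tz": 0, "rx": 0, "ry": 0, "rz": 0, "claw": 0.008}, {"tx": 0.009, "ty": -0.0016, "tz": 0, "rx": 0, "ry": 0, "rz": 0, "claw": 0.008}, {"tx": 0.0105, "ty": -0.0019, "tz": 0, "rx": 0, "ry": 0, "rz": 0, "claw": 0.008}, {"tx": 0.012, "ty": -0.0022, "tz": 0, "rx": 0, "ry": 0, "rz": 0, "claw": 0.008}, {"tx": 0.0135, "ty": -0.0024, "tz": 0, "rx": 0, "ry": 0, "rz": 0, "claw": 0.008}, {"tx": 0.015, "ty": -0.0027, "tz": 0, "rx": 0, "ry": 0, "rz": 0, "claw": 0.008}, {"tx": 0.0165, "ty": -0.003, "tz": 0, "rx": 0, "ry": 0, "rz": 0, "claw": 0.008}, {"tx": 0.018, "ty": -0.0032, "tz": 0, "rx": 0, "ry": 0, "rz": 0, "claw": 0.008}]}}

```text
clock: 4.6
eef_pos: [595.8, 0.7, 24.7]
tool_rot: [-3.141, -0.006, 2.963]
force: [-5.3, 0.9, 4.1]
width: 8.0
```

```bash
python3 - <<'E'
from h import *
s=read_state();print(s['eef_pos'],s['force'],s['tool_rot']);save('top','t3.png',(240,115,345,250),4)
E
```

```text
[595.78600608   0.74972421  24.67312867] [-5.34867313  0.94576657  4.06472094] [-3.14061203 -0.00614977  2.96341622]
```

View pics/t3.png

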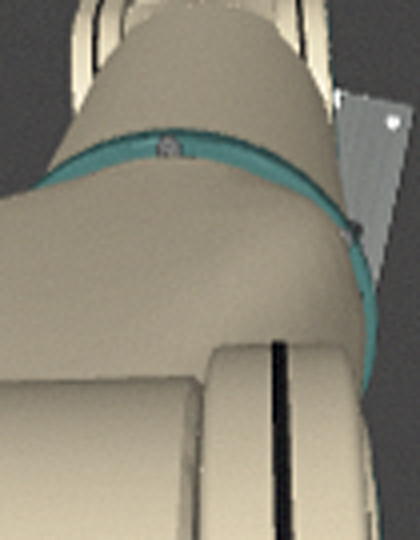

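Emit:
{"api": "apply_moves", "payload": {"increments": [{"tx": 0.0015, "ty": -0.0003, "tz": 0, "rx": 0, "ry": 0, "rz": 0, "claw": 0.008}, {"tx": 0.003, "ty": -0.0005, "tz": 0, "rx": 0, "ry": 0, "rz": 0, "claw": 0.008}, {"tx": 0.0045, "ty": -0.0008, "tz": 0, "rx": 0, "ry": 0, "rz": 0, "claw": 0.008}, {"tx": 0.006, "ty": -0.0011, "tz": 0, "rx": 0, "ry": 0, "rz": 0, "claw": 0.008}, {"tx": 0.0075, "ty": -0.0014, "tz": 0, "rx": 0, "ry": 0, "rz": 0, "claw": 0.008}, {"tx": 0.009, "ty": -0.0016, "tz": 0, "rx": 0, "ry": 0, "rz": 0, "claw": 0.008}, {"tx": 0.0105, "ty": -0.0019, "tz": 0, "rx": 0, "ry": 0, "rz": 0, "claw": 0.008}, {"tx": 0.012, "ty": -0.0022, "tz": 0, "rx": 0, "ry": 0, "rz": 0, "claw": 0.008}, {"tx": 0.0135, "ty": -0.0024, "tz": 0, "rx": 0, "ry": 0, "rz": 0, "claw": 0.008}, {"tx": 0.015, "ty": -0.0027, "tz": 0, "rx": 0, "ry": 0, "rz": 0, "claw": 0.008}]}}

```text
clock: 5.65
eef_pos: [610.8, -1.9, 24.6]
tool_rot: [-3.141, -0.006, 2.963]
force: [-4.4, 0.9, 3.8]
width: 8.2
```

Emit:
{"api": "apply_moves", "payload": {"increments": [{"tx": 0.001, "ty": -0.0002, "tz": 0, "rx": 0, "ry": 0, "rz": 0, "claw": 0.008}, {"tx": 0.002, "ty": -0.0004, "tz": 0, "rx": 0, "ry": 0, "rz": 0, "claw": 0.008}]}}

```text
clock: 5.85
eef_pos: [612.9, -2.3, 24.6]
tool_rot: [-3.141, -0.006, 2.963]
force: [-5.3, 1.0, 2.8]
width: 7.9
```

Emit:
{"api": "apply_moves", "payload": {"increments": [{"tx": 0.0007, "ty": -0.0001, "tz": 0, "rx": 0, "ry": 0, "rz": 0, "claw": 0.008}, {"tx": 0.0013, "ty": -0.0002, "tz": 0, "rx": 0, "ry": 0, "rz": 0, "claw": 0.008}]}}

```text
clock: 6.05
eef_pos: [614.2, -2.6, 24.6]
tool_rot: [-3.141, -0.006, 2.963]
force: [-5.4, 0.7, 3.3]
width: 8.0
```

Emit:
{"api": "apply_moves", "payload": {"increments": [{"tx": 0.0007, "ty": -0.0001, "tz": 0, "rx": 0, "ry": 0, "rz": 0, "claw": 0.008}, {"tx": 0.0014, "ty": -0.0002, "tz": 0, "rx": 0, "ry": 0, "rz": 0, "claw": 0.008}]}}

```text
clock: 6.25
eef_pos: [615.6, -2.8, 24.6]
tool_rot: [-3.141, -0.006, 2.963]
force: [-5.3, 0.4, 3.5]
width: 8.1
```

Emit:
{"api": "apply_moves", "payload": {"increments": [{"tx": 0.0006, "ty": -0.0001, "tz": 0, "rx": 0, "ry": 0, "rz": 0, "claw": 0.008}, {"tx": 0.0012, "ty": -0.0002, "tz": 0, "rx": 0, "ry": 0, "rz": 0, "claw": 0.008}]}}

```text
clock: 6.45
eef_pos: [616.8, -3.0, 24.6]
tool_rot: [-3.141, -0.006, 2.963]
force: [-5.7, 0.6, 2.7]
width: 8.3
```

Emit:
{"api": "apply_moves", "payload": {"increments": [{"tx": 0.0006, "ty": -0.0001, "tz": 0, "rx": 0, "ry": 0, "rz": 0, "claw": 0.008}, {"tx": 0.0012, "ty": -0.0002, "tz": 0, "rx": 0, "ry": 0, "rz": 0, "claw": 0.008}]}}

```text
clock: 6.65
eef_pos: [618.0, -3.2, 24.6]
tool_rot: [-3.141, -0.006, 2.963]
force: [-5.4, 0.2, 2.8]
width: 7.7
```

Emit:
{"api": "apply_moves", "payload": {"increments": [{"tx": 0.0006, "ty": -0.0001, "tz": 0, "rx": 0, "ry": 0, "rz": 0, "claw": 0.008}, {"tx": 0.0012, "ty": -0.0002, "tz": 0, "rx": 0, "ry": 0, "rz": 0, "claw": 0.008}]}}

```text
clock: 6.85
eef_pos: [618.2, -3.3, 24.5]
tool_rot: [-3.14, -0.008, 2.963]
force: [-7.5, 1.3, 3.9]
width: 8.3
```

Emit:
{"api": "apply_moves", "payload": {"increments": [{"tx": 0.0006, "ty": -0.0001, "tz": 0, "rx": 0, "ry": 0, "rz": 0, "claw": 0.008}, {"tx": 0.0012, "ty": -0.0002, "tz": 0, "rx": 0, "ry": 0, "rz": 0, "claw": 0.008}]}}

```text
clock: 7.05
eef_pos: [618.2, -3.3, 24.3]
tool_rot: [-3.14, -0.01, 2.963]
force: [-9.3, 1.1, 6.2]
width: 8.3
```

Emit:
{"api": "apply_moves", "payload": {"increments": [{"tx": 0.0006, "ty": -0.0001, "tz": 0, "rx": 0, "ry": 0, "rz": 0, "claw": 0.008}, {"tx": 0.0012, "ty": -0.0002, "tz": 0, "rx": 0, "ry": 0, "rz": 0, "claw": 0.008}]}}

```text
clock: 7.25
eef_pos: [618.2, -3.3, 24.1]
tool_rot: [-3.14, -0.013, 2.963]
force: [-12.1, 1.7, 7.4]
width: 8.0
```

Emit:
{"api": "apply_moves", "payload": {"increments": [{"tx": -0.005, "ty": 0.0009, "tz": 0, "rx": 0, "ry": 0, "rz": 0, "claw": 0.008}, {"tx": -0.012, "ty": 0.0021, "tz": 0, "rx": 0, "ry": 0, "rz": 0, "claw": 0.008}, {"tx": -0.02, "ty": 0.0035, "tz": 0, "rx": 0, "ry": 0, "rz": 0, "claw": 0.008}, {"tx": -0.02, "ty": 0.0035, "tz": 0.04, "rx": 0, "ry": 0, "rz": 0, "claw": 0.03}, {"tx": -0.02, "ty": 0.0035, "tz": 0.08, "rx": 0, "ry": 0, "rz": 0, "claw": 0.06}, {"tx": -0.013, "ty": 0.044, "tz": 0.08, "rx": 0, "ry": 0, "rz": 0, "claw": 0.07}, {"tx": -0.013, "ty": 0.044, "tz": 0.08, "rx": 0, "ry": 0, "rz": 0, "claw": 0.07}, {"tx": -0.013, "ty": 0.044, "tz": 0.08, "rx": 0, "ry": 0, "rz": 0, "claw": 0.07}, {"tx": -0.013, "ty": 0.044, "tz": 0.08, "rx": 0, "ry": 0, "rz": 0, "claw": 0.07}]}}

```text
clock: 8.15
eef_pos: [611.0, 39.2, 104.7]
tool_rot: [-3.141, -0.001, 2.963]
force: [0.3, -0.2, -0.5]
width: 69.4
```

```bash
python3 - <<'E'
from h import *
print(calibration('wrist'));s=read_state();print(s['eef_pos'],s['force'],s['tool_rot'],s['width']);save('wrist','w3.png');save('scene','s3.png',(120,80,400,300),2.5)
E
```

```text
{'camera_matrix': array([[343.54248535,   0.        , 314.74611689],
       [  0.        , 343.54248535, 197.67315037],
       [  0.        ,   0.        ,   1.        ]]), 'origin': array([540.83768492,  52.76442494, 247.08225436]), 'attitude': array([-2.84492358e-01,  8.38184590e-05,  1.39342370e+00])}
[610.95757554  39.15217357 104.72665199] [ 0.3497232  -0.19621869 -0.49800956] [-3.14060857e+00 -6.68298121e-04  2.96282654e+00] 69.42763493714763
```

View pics/w3.png

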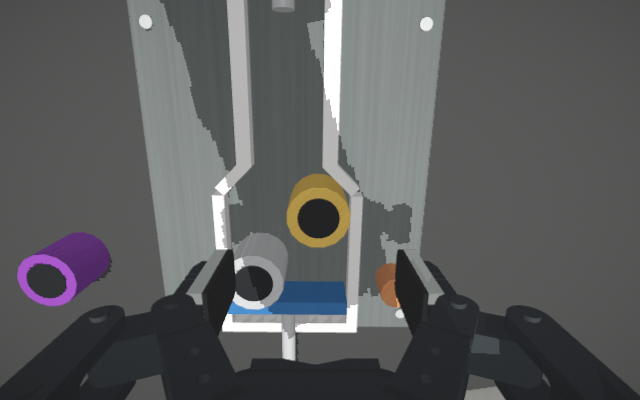

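View pics/s3.png

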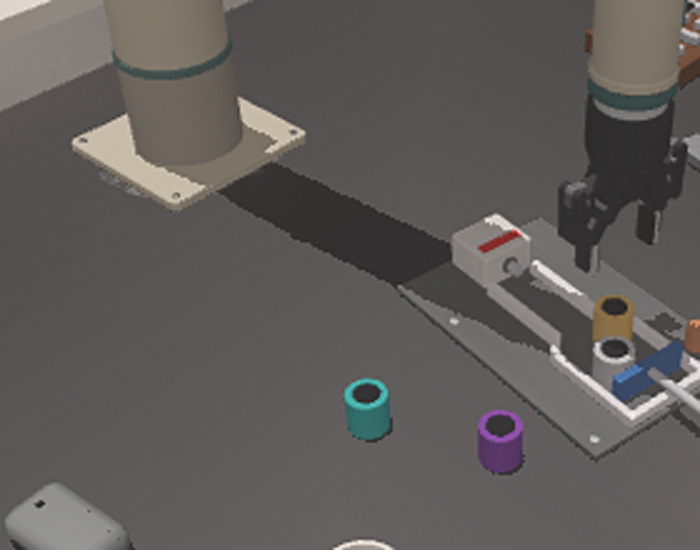

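```bash
python3 - <<'E'
from h import *
c=calibration('wrist')
O=np.array([581.8,25.2]);a=np.radians(-10.2);ex=np.array([np.cos(a),np.sin(a)]);ey=np.array([-ex[1],ex[0]])
for n,u,v,z in [('brass',319,218,48),('steel',254.5,286,48),('Lin@100',246.5,100,20),('Rin@100',329,100,20),('Lin150',252,155,20),('Rin',329,155,20),('pushR',345,303,39)]:
    q=ray(c,u,v,z)[:2];print(n,q.round(1),((q-O)@ex).round(1),((q-O)@ey).round(1))
E
```

```text
brass [611.5  42.2] 26.2 22.0
steel [650.3  -7.4] 73.2 -19.9
Lin@100 [534.9   9.3] -43.3 -24.0
Rin@100 [544.2  60.9] -43.3 28.5
Lin150 [569.8   4.7] -8.2 -22.3
Rin [578.9  55.1] -8.2 28.9
pushR [679.3  48.6] 91.8 40.3
```

Emit:
{"api": "apply_moves", "payload": {"increments": [{"tx": 0.0005, "ty": 0.0025, "tz": -0.02, "rx": 0, "ry": 0, "rz": 0, "claw": 0.07}, {"tx": 0.0005, "ty": 0.0025, "tz": -0.05, "rx": 0, "ry": 0, "rz": 0, "claw": 0.07}, {"tx": 0.0005, "ty": 0.0025, "tz": -0.07, "rx": 0, "ry": 0, "rz": 0, "claw": 0.07}, {"tx": 0.0005, "ty": 0.0025, "tz": -0.083, "rx": 0, "ry": 0, "rz": 0, "claw": 0.07}, {"tx": 0.0005, "ty": 0.0025, "tz": -0.083, "rx": 0, "ry": 0, "rz": 0, "claw": 0.07}, {"tx": 0.0005, "ty": 0.0025, "tz": -0.083, "rx": 0, "ry": 0, "rz": 0, "claw": 0.06}, {"tx": 0.0005, "ty": 0.0025, "tz": -0.083, "rx": 0, "ry": 0, "rz": 0, "claw": 0.05}, {"tx": 0.0005, "ty": 0.0025, "tz": -0.083, "rx": 0, "ry": 0, "rz": 0, "claw": 0.045}, {"tx": 0.0005, "ty": 0.0025, "tz": -0.083, "rx": 0, "ry": 0, "rz": 0, "claw": 0.04}, {"tx": 0.0005, "ty": 0.0025, "tz": -0.083, "rx": 0, "ry": 0, "rz": 0, "claw": 0.037}, {"tx": 0.0005, "ty": 0.0025, "tz": -0.083, "rx": 0, "ry": 0, "rz": 0, "claw": 0.037}, {"tx": 0.0005, "ty": 0.0025, "tz": -0.083, "rx": 0, "ry": 0, "rz": 0, "claw": 0.037}]}}

```text
clock: 9.45
eef_pos: [612.7, 42.0, 23.4]
tool_rot: [-3.141, 0.002, 2.963]
force: [-0.6, -1.0, 5.1]
width: 38.3
```

Emit:
{"api": "apply_moves", "payload": {"increments": [{"tx": -0.0013, "ty": -0.007, "tz": 0.001, "rx": 0, "ry": 0, "rz": 0, "claw": 0.037}, {"tx": -0.0026, "ty": -0.0143, "tz": 0.001, "rx": 0, "ry": 0, "rz": 0, "claw": 0.037}, {"tx": -0.0039, "ty": -0.0215, "tz": 0.001, "rx": 0, "ry": 0, "rz": 0, "claw": 0.037}, {"tx": -0.0089, "ty": -0.0206, "tz": 0.001, "rx": 0, "ry": 0, "rz": 0, "claw": 0.037}, {"tx": -0.0139, "ty": -0.0197, "tz": 0.001, "rx": 0, "ry": 0, "rz": 0, "claw": 0.037}, {"tx": -0.0189, "ty": -0.0188, "tz": 0.001, "rx": 0, "ry": 0, "rz": 0, "claw": 0.037}, {"tx": -0.0239, "ty": -0.0179, "tz": 0.001, "rx": 0, "ry": 0, "rz": 0, "claw": 0.037}, {"tx": -0.0289, "ty": -0.017, "tz": 0.001, "rx": 0, "ry": 0, "rz": 0, "claw": 0.037}, {"tx": -0.0339, "ty": -0.0161, "tz": 0.001, "rx": 0, "ry": 0, "rz": 0, "claw": 0.037}, {"tx": -0.0389, "ty": -0.0152, "tz": 0.001, "rx": 0, "ry": 0, "rz": 0, "claw": 0.037}, {"tx": -0.0389, "ty": -0.0152, "tz": 0.001, "rx": 0, "ry": 0, "rz": 0, "claw": 0.037}]}}

```text
clock: 10.55
eef_pos: [572.1, 27.7, 23.4]
tool_rot: [-3.142, -0.001, 2.964]
force: [-1.9, 0.3, 6.3]
width: 38.2
```

```bash
python3 - <<'E'
from h import *
print(calibration('wrist'));s=read_state();print(s['eef_pos'],s['force'],s['tool_rot'],s['width']);save('wrist','w4.png',(160,0,470,250),2.5)
E
```

```text
{'camera_matrix': array([[343.54248535,   0.        , 314.74611689],
       [  0.        , 343.54248535, 197.67315037],
       [  0.        ,   0.        ,   1.        ]]), 'origin': array([502.04352288,  41.0924611 , 165.78629148]), 'attitude': array([-2.84070828e-01, -9.31013732e-04,  1.39413678e+00])}
[572.10208831  27.66352147  23.36236529] [-1.92077588  0.26741985  6.28015555] [-3.14155987e+00 -1.17714777e-03  2.96351558e+00] 38.22212993565724
```

View pics/w4.png

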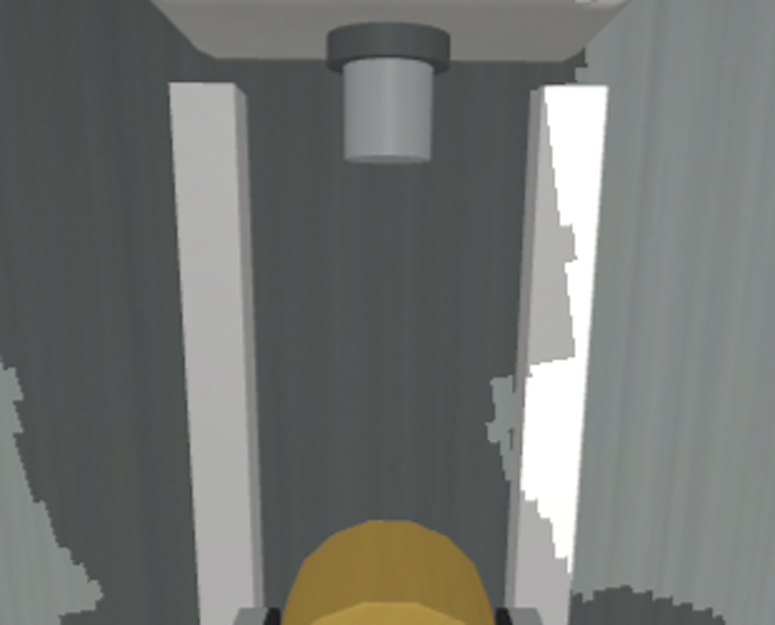

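Emit:
{"api": "apply_moves", "payload": {"increments": [{"tx": -0.005, "ty": 0.0009, "tz": 0.001, "rx": 0, "ry": 0, "rz": 0, "claw": 0.037}, {"tx": -0.01, "ty": 0.0018, "tz": 0.001, "rx": 0, "ry": 0, "rz": 0, "claw": 0.037}, {"tx": -0.015, "ty": 0.0027, "tz": 0.001, "rx": 0, "ry": 0, "rz": 0, "claw": 0.037}, {"tx": -0.02, "ty": 0.0036, "tz": 0.001, "rx": 0, "ry": 0, "rz": 0, "claw": 0.037}, {"tx": -0.025, "ty": 0.0045, "tz": 0.001, "rx": 0, "ry": 0, "rz": 0, "claw": 0.037}, {"tx": -0.03, "ty": 0.0054, "tz": 0.001, "rx": 0, "ry": 0, "rz": 0, "claw": 0.037}, {"tx": -0.035, "ty": 0.0063, "tz": 0.001, "rx": 0, "ry": 0, "rz": 0, "claw": 0.037}, {"tx": -0.04, "ty": 0.0072, "tz": 0.001, "rx": 0, "ry": 0, "rz": 0, "claw": 0.037}, {"tx": -0.043, "ty": 0.0077, "tz": 0.001, "rx": 0, "ry": 0, "rz": 0, "claw": 0.037}, {"tx": -0.045, "ty": 0.0081, "tz": 0.001, "rx": 0, "ry": 0, "rz": 0, "claw": 0.037}, {"tx": -0.045, "ty": 0.0081, "tz": 0.001, "rx": 0, "ry": 0, "rz": 0, "claw": 0.037}]}}

```text
clock: 11.7
eef_pos: [527.9, 35.4, 24.2]
tool_rot: [-3.142, -0.0, 2.963]
force: [0.5, 0.3, -2.2]
width: 38.5
```

Emit:
{"api": "apply_moves", "payload": {"increments": [{"tx": -0.001, "ty": 0.0002, "tz": 0, "rx": 0, "ry": 0, "rz": 0, "claw": 0.037}, {"tx": -0.002, "ty": 0.0004, "tz": 0, "rx": 0, "ry": 0, "rz": 0, "claw": 0.037}, {"tx": -0.003, "ty": 0.0005, "tz": 0, "rx": 0, "ry": 0, "rz": 0, "claw": 0.037}, {"tx": -0.004, "ty": 0.0007, "tz": 0, "rx": 0, "ry": 0, "rz": 0, "claw": 0.037}]}}

```text
clock: 12.1
eef_pos: [524.1, 36.0, 24.1]
tool_rot: [3.142, 0.0, 2.963]
force: [0.4, 0.1, -2.2]
width: 38.2
```

Emit:
{"api": "apply_moves", "payload": {"increments": [{"tx": -0.001, "ty": 0.0002, "tz": 0, "rx": 0, "ry": 0, "rz": 0, "claw": 0.037}, {"tx": -0.002, "ty": 0.0004, "tz": 0, "rx": 0, "ry": 0, "rz": 0, "claw": 0.037}, {"tx": -0.003, "ty": 0.0005, "tz": 0, "rx": 0, "ry": 0, "rz": 0, "claw": 0.037}]}}

```text
clock: 12.4
eef_pos: [521.0, 36.6, 24.1]
tool_rot: [-3.142, -0.0, 2.963]
force: [0.7, -0.5, -1.8]
width: 38.1
```

Emit:
{"api": "apply_moves", "payload": {"increments": [{"tx": -0.001, "ty": 0.0002, "tz": -0.0005, "rx": 0, "ry": 0, "rz": 0, "claw": 0.037}, {"tx": -0.002, "ty": 0.0004, "tz": -0.0005, "rx": 0, "ry": 0, "rz": 0, "claw": 0.037}, {"tx": -0.003, "ty": 0.0005, "tz": -0.0005, "rx": 0, "ry": 0, "rz": 0, "claw": 0.037}]}}

```text
clock: 12.7
eef_pos: [518.0, 37.1, 23.6]
tool_rot: [3.142, -0.0, 2.963]
force: [-0.1, -0.6, -1.8]
width: 38.4
```

Emit:
{"api": "apply_moves", "payload": {"increments": [{"tx": -0.001, "ty": 0.0002, "tz": 0, "rx": 0, "ry": 0, "rz": 0, "claw": 0.037}, {"tx": -0.002, "ty": 0.0004, "tz": 0, "rx": 0, "ry": 0, "rz": 0, "claw": 0.037}, {"tx": -0.003, "ty": 0.0005, "tz": 0, "rx": 0, "ry": 0, "rz": 0, "claw": 0.037}]}}

```text
clock: 13.0
eef_pos: [515.0, 37.6, 23.7]
tool_rot: [3.142, -0.0, 2.963]
force: [1.0, -0.2, -2.6]
width: 38.6
```

Emit:
{"api": "apply_moves", "payload": {"increments": [{"tx": -0.001, "ty": 0.0002, "tz": 0, "rx": 0, "ry": 0, "rz": 0, "claw": 0.037}, {"tx": -0.002, "ty": 0.0004, "tz": 0, "rx": 0, "ry": 0, "rz": 0, "claw": 0.037}]}}

```text
clock: 13.2
eef_pos: [513.1, 38.0, 23.7]
tool_rot: [3.142, 0.0, 2.963]
force: [0.5, -0.0, -1.7]
width: 38.3
```

Emit:
{"api": "apply_moves", "payload": {"increments": [{"tx": -0.001, "ty": 0.0002, "tz": 0, "rx": 0, "ry": 0, "rz": 0, "claw": 0.037}, {"tx": -0.002, "ty": 0.0004, "tz": 0, "rx": 0, "ry": 0, "rz": 0, "claw": 0.037}]}}

```text
clock: 13.4
eef_pos: [511.1, 38.4, 23.7]
tool_rot: [3.142, 0.0, 2.963]
force: [-0.7, 0.6, -2.2]
width: 38.2
```

Emit:
{"api": "apply_moves", "payload": {"increments": [{"tx": -0.001, "ty": 0.0002, "tz": -0.0005, "rx": 0, "ry": 0, "rz": 0, "claw": 0.037}, {"tx": -0.002, "ty": 0.0004, "tz": -0.0005, "rx": 0, "ry": 0, "rz": 0, "claw": 0.037}]}}

```text
clock: 13.6
eef_pos: [510.1, 38.6, 23.4]
tool_rot: [3.141, 0.002, 2.963]
force: [3.3, -1.6, -2.3]
width: 37.9
```

Emit:
{"api": "apply_moves", "payload": {"increments": [{"tx": -0.0007, "ty": 0.0001, "tz": 0, "rx": 0, "ry": 0, "rz": 0, "claw": 0.037}, {"tx": -0.0015, "ty": 0.0003, "tz": 0, "rx": 0, "ry": 0, "rz": 0, "claw": 0.037}]}}

```text
clock: 13.8
eef_pos: [510.1, 38.6, 23.5]
tool_rot: [3.141, 0.005, 2.963]
force: [6.4, -2.4, -2.8]
width: 38.5
```

Emit:
{"api": "apply_moves", "payload": {"increments": [{"tx": -0.0007, "ty": 0.0001, "tz": 0, "rx": 0, "ry": 0, "rz": 0, "claw": 0.037}, {"tx": -0.0015, "ty": 0.0003, "tz": 0, "rx": 0, "ry": 0, "rz": 0, "claw": 0.037}]}}

```text
clock: 14.0
eef_pos: [510.0, 38.6, 23.7]
tool_rot: [3.14, 0.007, 2.962]
force: [8.3, -2.7, -4.4]
width: 38.5
```

Emit:
{"api": "apply_moves", "payload": {"increments": [{"tx": 0, "ty": 0, "tz": 0, "rx": 0, "ry": 0, "rz": 0, "claw": 0.037}, {"tx": 0, "ty": 0, "tz": 0, "rx": 0, "ry": 0, "rz": 0, "claw": 0.037}, {"tx": 0, "ty": 0, "tz": 0, "rx": 0, "ry": 0, "rz": 0, "claw": 0.037}, {"tx": 0, "ty": 0, "tz": 0, "rx": 0, "ry": 0, "rz": 0, "claw": 0.037}, {"tx": 0, "ty": 0, "tz": 0, "rx": 0, "ry": 0, "rz": 0, "claw": 0.037}]}}

```text
clock: 14.5
eef_pos: [510.0, 38.7, 23.7]
tool_rot: [3.14, 0.007, 2.962]
force: [6.9, -2.9, -4.3]
width: 38.7
```

Emit:
{"api": "apply_moves", "payload": {"increments": [{"tx": 0.0015, "ty": -0.0003, "tz": 0, "rx": 0, "ry": 0, "rz": 0, "claw": 0.037}, {"tx": 0.0028, "ty": -0.0005, "tz": -0.0005, "rx": 0, "ry": 0, "rz": 0, "claw": 0.037}, {"tx": 0.0028, "ty": -0.0005, "tz": -0.001, "rx": 0, "ry": 0, "rz": 0, "claw": 0.037}, {"tx": 0.0028, "ty": -0.0005, "tz": -0.001, "rx": 0, "ry": 0, "rz": 0, "claw": 0.037}]}}

```text
clock: 14.9
eef_pos: [510.2, 38.6, 23.3]
tool_rot: [3.141, 0.003, 2.963]
force: [3.0, -1.4, 9.3]
width: 38.2
```

Emit:
{"api": "apply_moves", "payload": {"increments": [{"tx": 0.0005, "ty": -0.0001, "tz": 0.0005, "rx": 0, "ry": 0, "rz": 0, "claw": 0.037}, {"tx": 0.0005, "ty": -0.0001, "tz": 0.0005, "rx": 0, "ry": 0, "rz": 0, "claw": 0.045}, {"tx": 0.0005, "ty": -0.0001, "tz": 0.0005, "rx": 0, "ry": 0, "rz": 0, "claw": 0.055}, {"tx": 0.0005, "ty": -0.0001, "tz": 0.0005, "rx": 0, "ry": 0, "rz": 0, "claw": 0.065}, {"tx": 0.0005, "ty": -0.0001, "tz": 0.0005, "rx": 0, "ry": 0, "rz": 0, "claw": 0.065}, {"tx": 0.0005, "ty": -0.0001, "tz": 0.03, "rx": 0, "ry": 0, "rz": 0, "claw": 0.065}, {"tx": 0.0005, "ty": -0.0001, "tz": 0.07, "rx": 0, "ry": 0, "rz": 0, "claw": 0.065}, {"tx": 0.0005, "ty": -0.0001, "tz": 0.11, "rx": 0, "ry": 0, "rz": 0, "claw": 0.065}, {"tx": 0.0005, "ty": -0.0001, "tz": 0.13, "rx": 0, "ry": 0, "rz": 0, "claw": 0.065}, {"tx": 0.0005, "ty": -0.0001, "tz": 0.13, "rx": 0, "ry": 0, "rz": 0, "claw": 0.065}]}}

```text
clock: 15.9
eef_pos: [511.2, 39.0, 154.9]
tool_rot: [3.14, 0.005, 2.963]
force: [-0.2, 0.6, 0.0]
width: 64.8
```

```bash
python3 - <<'E'
from h import *
s=read_state();print(s['eef_pos'],s['force'],s['width'])
a=np.asarray(get_image('wrist'))[:,:,::-1];b=np.asarray(get_image('scene'))[80:300,180:460,::-1]
b=cv2.resize(b,(509,400),interpolation=cv2.INTER_CUBIC);a=a[:,175:455]
cv2.imwrite('pics/e.png',np.hstack([a,b]))
E
```

```text
[511.18267974  38.97952556 154.93746185] [-0.15597429  0.61347044  0.02669345] 64.82398452048821
```

View pics/e.png

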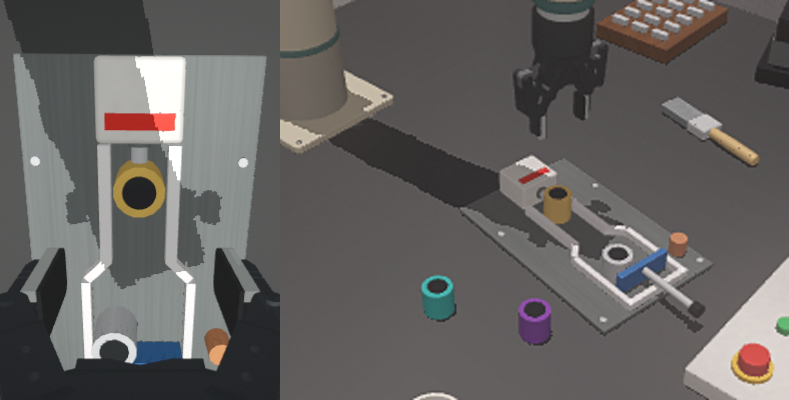

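The brass roller stands upright on the tip, centred in the narrow lane. In the left view it is at (139,192), with the spindle at (139,152). The steel roller and the pusher are at the rear, and the gripper is clear. I'm handing in now.

```bash
python3 -c "
from cell import *
print(finish_job())"
```

```text
the job is handed in; nothing more can be done
None
```

The job is done and handed in at about 16 s on the robot's clock; `finish_job` gives no verdict, so success is my own reading of the checks below.

- **Steel roller and pusher:** I nudged the steel roller straight back with nearly closed fingers at about 5.5 N. At the rear stop the tool stopped advancing (x stayed at 618.2 mm). The last reading there was about 12 N along the lane, above the 10 N you called plenty but below the 18 N that is too much. The later wrist picture put the pusher at about lane x = 92 mm and the steel roller at about 73 mm.
- **Brass roller at the tip:** I gripped the brass roller, slid it centred through the opening and felt the tip at about lane x = -73 mm. I held it there with 7 to 8.5 N for about 0.5 s, then eased off to about 3 N and released it.
- **Slight lift:** During the slide the wrist force showed the arm carrying the roller's weight, so it hung slightly off the plate, by less than about 1 mm. I set it back down before opening the fingers.
- **Last checks:** The final pictures show the brass roller upright on the spindle and centred in the lane, the steel roller upright at the rear with the pusher, and the gripper clear. I only checked that the brush and copper master look undisturbed; the arm never went near them, the mouse or the cup.
- **Disagreements:** The top and first wrist-camera readings differed by about 5 mm across the lane; a closer look low over the rails settled it. The gripper read about 38.3 mm on the 40 mm roller. The second top picture was blocked by the arm.

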